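# Turn the spice carousel to the shaker

## Robot

A 7-joint arm with a two-finger parallel gripper is mounted at the origin on a cart in front of the work surface, level with it; the furniture and walls round the work are solid. World frame = base frame: x ahead of the robot, y to its left, z up, the work surface at z = 0. Lengths are in mm, angles in rad, forces in N, time in s.
With the tool pointing down it reaches from about 400 to 875 mm from the base axis. Payload 4.4 kg.
Tool frame: the origin (TCP) lies at the very end of the fingers, on their centre line; the grasp point (between the pads) lies 19 mm behind it; z points along the fingers, y is the line along which they close (so a half turn about z gives the same grasp; the last joint's range is limited). The gripper opens to 85 mm and grips with 20 to 120 N. Pads are 22 mm wide; open, the fingers measure 114 mm over their backs; the gripper's body (76 mm by 85 mm) begins 54 mm behind the grasp point. The pads swing forward as they close: fully open they stand 13 mm farther back than shut.
Start: joints at [1.215, 0.628, 0.038, 1.517, -0.027, 0.996, -0.02], TCP at [185.772, -622.902, 231.313] pointing down, gripper open.
Joint ranges: [-3.06, 3.06], [-0.37, 2.12], [-1.25, 1.32], [0.18, 2.47], [-1.1, 4.24], [0.23, 1.98], [-2.94, 2.94]. Speed limits (rad/s): [2.57, 2.57, 3.14, 3.14, 3.14, 3.14, 3.14].

## Interface

Orientations are given as [roll, pitch, yaw] about the fixed x, y, z axes, in that order (R = Rz(yaw) Ry(pitch) Rx(roll)).
In Python, from cell import monitor, viewer, workorder gives the robot as it stands.
- The arm moves only by the tool arm_command, never from a script. Its argument "series" is one flat list of numbers, 5 for each row, row after row: the opening in per cent of the stroke, from 0 (shut) to 100 (fully open), then the shift along the tool's x, y, z in cm, then the turn about the tool's z in degrees. In form: [claw, x, y, z, roll, claw, x, y, z, roll, ...]. A call has exactly 5 rows; each row is the pose to reach, as a shift and turn from the pose commanded when the call began, along the tool's axes at that moment; what a row does not reach only later rows make up. A row lasts 1/12 s, in which the tool goes at most 41.7 mm and 7.16 degrees, less where a joint would pass 70% of its speed; a pose out of reach is approached as far as the arm can. A call with a gripper value outside its range is refused whole. The fingers move at their own pace and stop on an object; the grip force is fixed at half the most. Time passes only in rows, so rows that repeat a pose let the fingers close, or fill a call up. It gives the time, the measured TCP pose, the force, the opening and the grip force at its end, in the units of the state.
- monitor.read_state(): the state, without advancing time (a new reading comes with each control period).
- viewer.get_image(name): name is "scene" or "side" or "wrist"; returns (picture, depth): 480x640x3 uint8, red, green, blue; 480x640 float32, mm along the optical axis (not along the pixel's ray), 0 where there is no reading.
- viewer.camera_model(name): a dict with "mtx" (3x3 intrinsics, pixels), "R" (3x3) and "t" (3): a world point X has camera coordinates R X + t. Camera axes: x right, y down, z forward; pixel columns grow to the right and rows downward; lengths in mm; the calibration is good to about 2 mm. A picture is of the moment at which its call begins: read the wrist's pose just before it. camera_model takes no time and is no camera call; for the wrist camera it gives the pose at the moment of the call.
- workorder.finish_job(): hands the job in; it is judged then, once.
The state is a dict: "clock": time; "qpos": joint angles; "qd": joint speeds; "tau": joint torques, N m; "eef_pos": TCP position; "tool_rot": TCP orientation; "force": force on the tool from outside, world axes, zero at the start; "torque": the same for the moment, N m; "width": finger opening in mm; "gripper_force": force on a finger pad.
Only numpy, scipy, OpenCV 4.12 (cv2) and the standard library are available. Lean on these libraries where they do the work, as an engineer would, in place of code of your own. Each camera call takes 0.05 s, during which the arm holds its last target. There are 200 camera calls.

## Task

Turn the spice carousel by gently pushing its blue rim pegs sideways with the fingertips, gripping nothing, until the grey-capped table shaker stands at the front, in line with the brass pointer, then leave the carousel at rest. Do not touch or lift the shaker or the jars on the tray, and leave the two tins and the garlic where they are.

Things in the scene. Friction and masses are not known exactly. Their poses are not given: they have to be found in the camera images.
- carousel_base: Fixed foot of the spice carousel: dark wooden disc, 85 mm radius, 13 mm high, with a flat tongue (44 mm wide, 6 mm high, reaching 155 mm from the centre) that carries a brass pointer. Position and yaw vary. Origin: on the worktop, on the carousel's vertical turning axis. The tongue and pointer point along its own -x: that is the carousel's front.
- carousel_tray: Turning tray: pale wooden disc, 115 mm radius, 14 to 32 mm above the worktop; origin on the turning axis at its underside. Three jar seats (round cups 25 mm deep, 24 mm inner radius) lie 42 mm from the axis, 120 degrees apart; three blue rim pegs stand midway between them. Turns either way, no stop within 3 turns; light friction (1 to 3 N at a peg): it stays where left, hardly coasts.
- pointer_tip (a point): Tip of the brass pointer on the fixed tongue, 152 mm from the turning axis, 8 mm above the worktop.
- table_shaker: Table shaker, 44 mm across, 90 mm tall: glass body, grey domed cap. The only item on the carousel without a red cap. Its origin is the centre of its underside, z up. Loose, standing in one of the three tray seats (which one varies). Must not be touched. Its top is 122 mm above the worktop.
- spice_cumin: Spice jar with a red cap and a reddish-brown label, 45 mm across, 106 mm tall. Its origin is the centre of its underside, z up. Loose, standing in one of the three tray seats (which one varies). Must not be touched. Its top is 138 mm above the worktop.
- spice_bay: Spice jar with a red cap and a green label, 45 mm across, 106 mm tall. Its origin is the centre of its underside, z up. Loose, standing in one of the three tray seats (which one varies). Must not be touched. Its top is 138 mm above the worktop.
- tomato_tin: Tall food tin, 75 mm across, 110 mm tall, to the left of the carousel. Loose bystander on the worktop; origin at the centre of its underside. Leave it where it is. 
- tuna_tin: Flat food tin, 86 mm across, 40 mm tall, to the right of the carousel. Loose bystander on the worktop; origin at the centre of its underside. Leave it where it is. 
- garlic: Garlic bulb, about 60 mm in size, in front and left of the carousel. Loose bystander on the worktop; origin at the centre of its underside. Leave it where it is. 
- peg_1 (a point): Blue upright finger peg fixed on the turning tray, 105 mm from the axis; 14 mm diameter (20 mm at the foot, 17 mm near the top), standing 46 mm above the tray, from 32 to 78 mm above the worktop. This point is on the peg's axis at half height, 55 mm above the worktop. All three pegs are alike; any may be pushed.
- peg_2 (a point): Blue upright finger peg fixed on the turning tray, 105 mm from the axis; 14 mm diameter (20 mm at the foot, 17 mm near the top), standing 46 mm above the tray, from 32 to 78 mm above the worktop. This point is on the peg's axis at half height, 55 mm above the worktop. All three pegs are alike; any may be pushed.
- peg_3 (a point): Blue upright finger peg fixed on the turning tray, 105 mm from the axis; 14 mm diameter (20 mm at the foot, 17 mm near the top), standing 46 mm above the tray, from 32 to 78 mm above the worktop. This point is on the peg's axis at half height, 55 mm above the worktop. All three pegs are alike; any may be pushed.

How it is judged:
By the outcome, as a careful person would: the job done as asked, in the order asked, and still so for the second after the job is handed in, with the robot touching nothing.
It also fails if it takes over 54 s, if anything falls off the work surface, if the arm or the gripper's body presses on something with over 40 N, if the wrist force passes 120 N, or if a joint passes its speed limit or range.

## Working session

There is one attempt and no reset: what is moved stays moved. The work goes in short steps, Python scripts to look and compute and a tool call to move; the robot and the scene stay as the last step left them, time stands still between calls to the robot, and variables do not carry over. Pictures are saved under pics/ and viewed, at most 10 in all, crops included, and the job is handed in when it is done.

Besides the shell and the picture viewer there is one more tool, called after "Call:" as name(argument=value, ...), one argument or row to a line, values as JSON. arm_command: Moves the arm, as the interface text tells. Its arguments: {"type":"object","properties":{"series":{"type":"array","items":{"type":"number"}}},"required":["series"]}

```bash
mkdir -p pics; ls
cat > h.py <<'E'
import numpy as np, cv2
from cell import monitor, viewer, workorder
def cam(n):
    m=viewer.camera_model(n); p,d=viewer.get_image(n); return p,d,m
def pts(d,m):
    K=np.array(m["mtx"]);v,u=np.mgrid[:480,:640]
    c=np.stack([(u-K[0,2])/K[0,0]*d,(v-K[1,2])/K[1,1]*d,d],-1)
    return (c-np.array(m["t"]))@np.array(m["R"])
E
python3 - <<'E'
from h import *
print(monitor.read_state())
ims=[]
for n in("scene","side"):
    p,d,m=cam(n);np.savez(n,p=p,d=d,**{k:np.array(v) for k,v in m.items()})
    cv2.imwrite(f"pics/{n}.png",p[...,::-1])
    P=pts(d,m);h=cv2.cvtColor(p,cv2.COLOR_RGB2HSV)
    ok=d>0
    for nm,lo,hi in(("blue",(95,110,40),(130,255,255)),):
        k=cv2.inRange(h,lo,hi)
        N,L,S,C=cv2.connectedComponentsWithStats(k)
        for i in range(1,N):
            if S[i,4]>40:
                q=P[(L==i)&ok]; print(n,nm,S[i],q.mean(0).round(),q.min(0).round(),q.max(0).round())
E
```

```text
pics
{'clock': 0.0, 'qpos': array([ 1.21519821,  0.62935585,  0.0384154 ,  1.51837025, -0.02702166,
        0.99633586, -0.02001875]), 'qd': array([-0.00022584, -0.00185559,  0.0017164 ,  0.00113243, -0.00090615,
       -0.00026797,  0.00047811]), 'tau': array([-9.27750516e-04, -5.63396502e+01,  1.22558154e+00, -1.93444562e+01,
        1.09357433e-02,  1.06863311e-02, -5.06183937e-06]), 'eef_pos': array([ 185.60830029, -622.2670801 ,  230.38160807]), 'tool_rot': array([-3.13964016e+00, -7.09894334e-06,  2.89788988e-01]), 'force': array([-0.05393465, -1.02364615, -0.14880752]), 'torque': array([-0.00285909,  0.00541273, -0.02625314]), 'gripper_force': 0.0, 'width': 85.23758399756595}
scene blue [284 207   8   8  49] [466.   8.  68.] [455.  -8.  -1.] [527.  93.  79.]
scene blue [390 233  11  26 146] [ 544. -163.   59.] [ 540. -168.   34.] [ 553. -156.   79.]
side blue [347  22  18  29 349] [  800. -1051.    89.] [  780. -1082.    44.] [  828. -1031.   135.]
side blue [235 227  11  25 179] [641.  -3.  56.] [ 634. -105.   -4.] [708.   5.  78.]
side blue [328 253  10  25 166] [458.   5.  57.] [452.  -6.  31.] [466.  11.  78.]
```

View pics/scene.png

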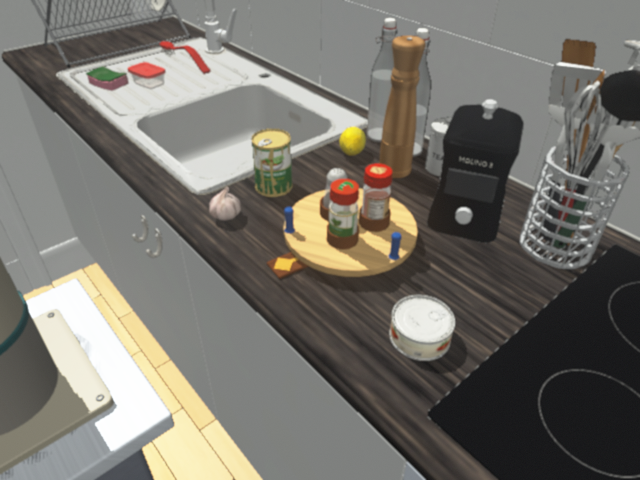

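View pics/side.png

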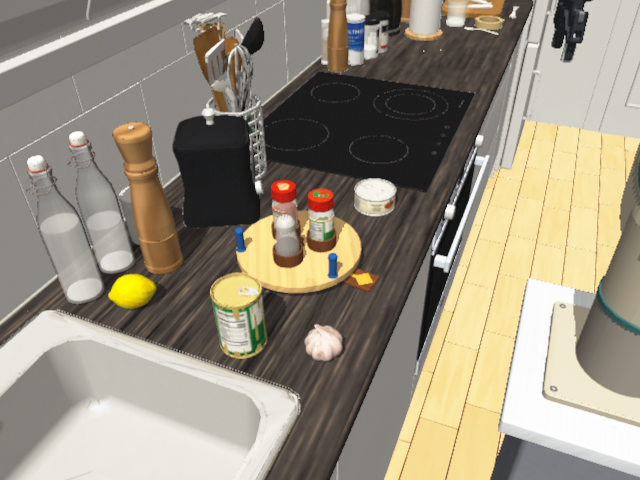

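The scene view shows the shaker's cap at (336,176), pegs at (289,220) and (395,246), and the pointer at (287,264). The side view shows the shaker at (287,240), pegs at (240,239) and (333,265), and the pointer at (362,280). Next I'll fit the geometry.

Run:
```python
from h import *
from scipy.optimize import least_squares
pegs=[];tray=[]
for n in("scene","side"):
    z=np.load(n+".npz");m={k:z[k] for k in("mtx","R","t")};d=z["d"];P=pts(d,m);h=cv2.cvtColor(z["p"],cv2.COLOR_RGB2HSV)
    c=-m["R"].T@m["t"];print(n,"cam",c.round())
    N,L,S,C=cv2.connectedComponentsWithStats(cv2.inRange(h,(95,110,40),(130,255,255)))
    for i in range(1,N):
        q=P[(L==i)&(d>0)]; q=q[(q[:,2]>36)&(q[:,2]<80)]
        if len(q)<10: continue
        s=np.median(q,0);v=s[:2]-c[:2];v/=np.linalg.norm(v);e=s[:2]+v*5.5
        pegs.append(e);print("peg",n,e.round(1))
    # tray points: height 32, in pale wood
    r=(abs(P[...,2]-32)<4)&(abs(P[...,0]-560)<180)&(abs(P[...,1]+65)<180)&(h[...,0]<30)&(h[...,1]>60)&(h[...,2]>150)
    N,L,S,C=cv2.connectedComponentsWithStats(r.astype(np.uint8));i=1+S[1:,4].argmax()
    q=P[L==i][:,:2].astype(np.float32);hull=cv2.convexHull(q);print("tray",n,cv2.minEnclosingCircle(hull),cv2.fitEllipse(hull))
    box=(abs(P[...,0]-540)<260)&(abs(P[...,1]+30)<330)&(d>0)
    # brass/orange pointer
    k=(h[...,0]>10)&(h[...,0]<30)&(h[...,1]>150)&(h[...,2]>150)&(P[...,2]<14)&(P[...,2]>2)&box
    q=P[k];print("brass",len(q),np.median(q,0).round(1),q.min(0).round(),q.max(0).round())
    k=(h[...,1]>120)&((h[...,0]<6)|(h[...,0]>174))&(P[...,2]>110)&(P[...,2]<145)&box
    N,L,S,C=cv2.connectedComponentsWithStats(k.astype(np.uint8))
    for i in range(1,N):
        if S[i,4]>40: q=P[L==i];print("red",S[i],((q.min(0)+q.max(0))/2).round(),C[i])
    k=(P[...,2]>100)&(P[...,2]<126)&(h[...,1]<70)&box&(np.hypot(P[...,0]-555,P[...,1]+65)<75)
    q=P[k];print("grey",len(q),np.median(q,0).round(1),((q.min(0)+q.max(0))/2).round())
    for nm,z0,z1,cx,cy in(("tomato",104,116,550,130),("tuna",34,46,450,-280),("garlic",10,70,430,110)):
        k=(P[...,2]>z0)&(P[...,2]<z1)&(np.hypot(P[...,0]-cx,P[...,1]-cy)<110)&(d>0)&(np.hypot(P[...,0]-550,P[...,1]+65)>120)
        if k.sum()>5:q=P[k];print(nm,k.sum(),np.median(q,0).round(),np.percentile(q,3,axis=0).round(),np.percentile(q,97,axis=0).round())
```

```text
scene cam [  54. -549.  581.]
peg scene [462.9   2.8]
peg scene [ 4.613e+02 -4.000e-01]
peg scene [ 548.3 -160. ]
tray scene ((550.3043823242188, -54.9556770324707), 115.97480010986328) ((551.36572265625, -55.1417236328125), (227.2561798095703, 230.35488891601562), 135.25439453125)
brass 236 [419.5 -37.1   6.9] [400. -57.   4.] [443. -17.  10.]
red [364 164  29  24 455] [586. -78. 129.] [378.01538462 177.15604396]
red [330 179  29  26 442] [520. -62. 127.] [343.21945701 193.6561086 ]
grey 551 [540.3 -77.3 111.4] [545. -51. 111.]
tomato 684 [549. 164. 107.] [515. 129. 105.] [583. 197. 110.]
tuna 2385 [ 479. -280.   37.] [ 440. -317.   35.] [ 518. -241.   40.]
garlic 1335 [438. 135.  36.] [396. 112.  13.] [535. 168.  66.]
side cam [193. 663. 653.]
peg side [  797.6 -1054.5]
peg side [642.3  -4. ]
peg side [460.    0.7]
tray side ((549.2225952148438, -53.07085037231445), 115.90684509277344) ((549.378662109375, -52.6756706237793), (228.17103576660156, 230.20294189453125), 35.943443298339844)
brass 238 [419.8 -37.6   6.1] [397. -59.   3.] [775.  86.  14.]
red [271 181  25  22 396] [585. -74. 128.] [282.98484848 192.48232323]
red [307 194  27  18 283] [513. -65. 128.] [319.83745583 204.67491166]
grey 539 [542.4 -15.8 110.2] [546. -39. 110.]
tomato 1426 [548. 166. 106.] [514. 132. 104.] [581. 199. 110.]
tuna 708 [ 478. -278.   36.] [ 440. -317.   34.] [ 515. -237.   40.]
garlic 1770 [430. 152.  32.] [394.  18.  15.] [515. 177.  60.]
```

```bash
cat >> h.py <<'E'
C=np.array([550.,-54.])
def to(x,y,z,yawdeg):
    s=monitor.read_state();p=s["eef_pos"];w=s["tool_rot"][2];d=np.array([x,y,z])-p
    c,n=np.cos(w),np.sin(w);t=(np.degrees(w)-yawdeg+180)%360-180
    return np.round([(d[0]*c+d[1]*n)/10,(d[0]*n-d[1]*c)/10,-d[2]/10,t],2)
def polar(r,a): return C+r*np.array([np.cos(np.radians(a)),np.sin(np.radians(a))])
E
python3 - <<'E'
from h import *
print(to(440,-280,230,16.6))
for n in("scene","side"):
    z=np.load(n+".npz");m={k:z[k] for k in("mtx","R","t")};P=pts(z["d"],m);h=cv2.cvtColor(z["p"],cv2.COLOR_RGB2HSV)
    k=(h[...,0]>10)&(h[...,0]<35)&(h[...,1]>150)&(h[...,2]>150)&(P[...,2]<14)&(P[...,2]>0)&(np.hypot(P[...,0]-420,P[...,1]+38)<40)
    q=P[k][:,:2];print(len(q),cv2.minAreaRect(q.astype(np.float32)),q.mean(0)-C)
    ve=q-C;r=np.hypot(*ve.T);a=np.degrees(np.arctan2(*ve.T[::-1]))%360
    print(r.min(),r.max(),a.min(),a.max(),np.median(a),a[r>r.max()-6])
E
```

```text
[ 34.16 -25.54   0.05   0.  ]
236 ((421.75408935546875, -37.296417236328125), (33.5245361328125, 33.755943298339844), 39.331787109375) [-129.7297567    17.04833402]
107.82183354866694 150.7856709121506 163.71595484623452 181.14839616528226 172.59162857036924 [170.77028578 171.16028238 171.86106992 171.2687481  171.75693071
 172.01147755 172.28995983 172.31037745 173.1777275  173.2513667
 173.76189932 174.22601715 175.25881317 173.66425087 173.68878785
 173.62491222 174.24340479 175.41690331]
217 ((420.8282165527344, -41.980228424072266), (35.053680419921875, 41.51591110229492), 39.99117660522461) [-131.16436333   14.62083464]
108.43798584257323 153.37209530152356 165.35160536262455 182.57760027375116 173.53825222706294 [175.68307974 173.66854154 175.76490545 174.99519827 175.67972531
 173.14064866 174.69416616 174.70365573 174.4588836  172.89932271
 172.74119566 173.09840886 174.06794219 170.99592836 171.65992633
 172.23532588 172.14999272]
```

Call:
arm_command(
  series=[0,34,-25.6,0,0,0,34,-25.6,0,0,0,34,-25.6,0,0,0,34,-25.6,0,0,0,34,-25.6,0,0],
)

```text
clock: 0.52
eef_pos: [310.1, -453.3, 231.0]
tool_rot: [-3.141, 0.0, 0.289]
force: [0.9, -0.5, 0.2]
width: 25.1
gripper_force: 0.0
```

Call:
arm_command(
  series=[0,29.6,-43.4,0,0,0,29.6,-43.4,0,0,0,29.6,-43.4,0,0,0,29.6,-43.4,0,0,0,29.6,-43.4,0,0],
)

```text
clock: 0.93
eef_pos: [372.8, -254.7, 231.2]
tool_rot: [-3.141, 0.0, 0.289]
force: [0.7, 0.1, 1.1]
width: -0.4
gripper_force: 0.0
```

```bash
python3 -c "
from h import *
print(to(468,47,150,-31))"
```

```text
[ 17.74 -26.2    8.12  47.59]
```

Call:
arm_command(
  series=[0,17.7,-26.2,8,47.5,0,17.7,-26.2,8,47.5,0,17.7,-26.2,8,47.5,0,17.7,-26.2,8,47.5,0,17.7,-26.2,8,47.5],
)

```text
clock: 1.35
eef_pos: [430.0, -74.8, 183.0]
tool_rot: [3.142, -0.0, -0.302]
force: [1.6, -1.1, -0.1]
width: -0.1
gripper_force: 0.0
```

```bash
python3 -c "
from h import *
print(to(468,47,150,-31))"
```

```text
[ 1.000e-02 -1.276e+01  3.300e+00  1.368e+01]
```

Call:
arm_command(
  series=[0,0,-12.8,3.3,13.5,0,0,-12.8,3.3,13.5,0,0,-12.8,3.3,13.5,0,0,-12.8,3.3,13.5,0,0,-12.8,3.3,13.5],
)

```text
clock: 1.77
eef_pos: [467.1, 49.9, 149.4]
tool_rot: [-3.142, 0.002, -0.524]
force: [-0.3, -0.3, 0.2]
width: -0.1
gripper_force: 0.0
```

Run:
```python
from h import *
print(to(475,45,52,-31))
p,d,m=cam("wrist");cv2.imwrite("pics/w1.png",p[...,::-1])
p,d,m=cam("scene");cv2.imwrite("pics/s2.png",p[120:340,180:480,::-1].repeat(2,0).repeat(2,1))
```

```text
[0.93 0.03 9.74 0.99]
```

View pics/w1.png

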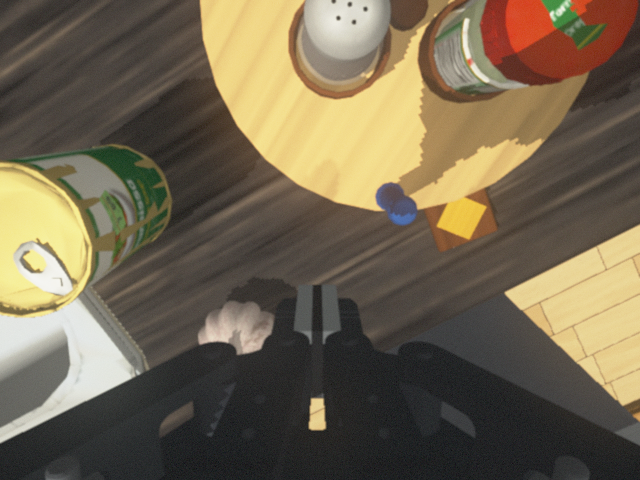

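View pics/s2.png

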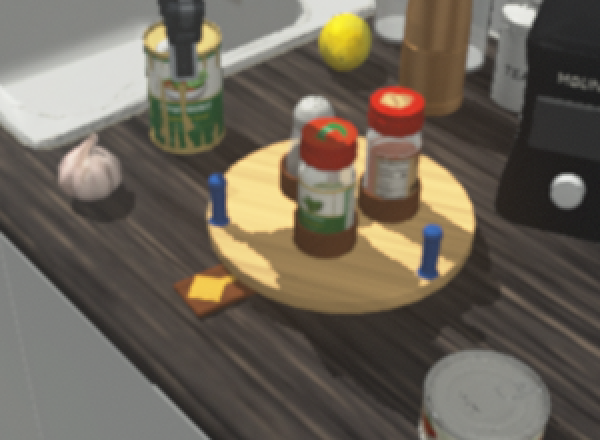

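Wrist view: closed fingertips at (318,300), the peg ahead to the right at (400,208), shaker at (345,25), pointer at (462,218). The space beneath the fingers is clear, with the garlic to the lower left at (235,330). Next is the descent.

Call:
arm_command(
  series=[0,0.9,0,4,1,0,0.9,0,7.5,1,0,0.9,0,9.7,1,0,0.9,0,9.7,1,0,0.9,0,9.7,1],
)

```text
clock: 2.28
eef_pos: [474.1, 39.3, 53.4]
tool_rot: [3.14, 0.001, -0.552]
force: [-0.1, 1.2, -0.6]
width: 0.0
gripper_force: 0.0
```

```bash
cat >> h.py <<'E'
def arc(angs,r=106,z=52,lead=0):
    for a in angs: print(a,to(*polar(r,a),z,a+90+90-360))
E
python3 - <<'E'
from h import *
p=monitor.read_state();print(p["eef_pos"],p["force"]);v=p["eef_pos"][:2]-C;print(np.hypot(*v),np.degrees(np.arctan2(v[1],v[0])))
arc([132,136,140,144,148])
E
```

```text
[474.06472475  39.30654079  53.36230847] [-0.05171174  1.22117554 -0.63306771]
120.30077547910166 129.1395874516108
132 [ 1.19  0.97  0.14 16.36]
136 [ 1.01  1.69  0.14 12.36]
140 [0.87 2.42 0.14 8.36]
144 [0.79 3.15 0.14 4.36]
148 [0.76 3.89 0.14 0.36]
```

Call:
arm_command(
  series=[0,1.2,1.0,0.1,7,0,1.1,1.3,0.1,12,0,1.0,1.7,0.1,12,0,0.9,2.1,0.1,10,0,0.9,2.4,0.1,8.4],
)

```text
clock: 2.7
eef_pos: [470.9, 16.1, 54.2]
tool_rot: [-3.139, -0.002, -0.691]
force: [0.9, 1.4, 0.6]
width: -0.3
gripper_force: 0.7
```

```bash
cat >> h.py <<'E'
def rep():
    p=monitor.read_state();v=p["eef_pos"][:2]-C
    print(p["eef_pos"].round(1),p["force"].round(1),np.hypot(*v),np.degrees(np.arctan2(v[1],v[0]))%360,np.degrees(p["tool_rot"][2]))
def peg(show=None):
    for n in("scene","side"):
        p,d,m=cam(n);P=pts(d,m);h=cv2.cvtColor(p,cv2.COLOR_RGB2HSV)
        if show: cv2.imwrite(f"pics/{show}{n}.png",p[...,::-1])
        c=-np.array(m["R"]).T@np.array(m["t"])
        N,L,S,_=cv2.connectedComponentsWithStats(cv2.inRange(h,(95,110,40),(130,255,255)))
        for i in range(1,N):
            q=P[(L==i)&(d>0)];q=q[(q[:,2]>36)&(q[:,2]<80)&(np.hypot(*(q[:,:2]-C).T)<130)]
            if len(q)<10: continue
            s=np.median(q,0);v=s[:2]-c[:2];v/=np.linalg.norm(v);e=s[:2]+v*5.5-C
            print("peg",n,np.hypot(*e).round(1),(np.degrees(np.arctan2(e[1],e[0]))%360).round(1),len(q))
E
python3 - <<'E'
from h import *
rep();arc([144,148,152,156,160]);peg()
E
```

```text
[470.9  16.1  54.2] [0.9 1.4 0.6] 105.73365316936234 138.44367180040012 -39.61665164034149
144 [-0.01  1.03  0.22 -3.62]
148 [ 0.06  1.76  0.22 -7.62]
152 [  0.18   2.49   0.22 -11.62]
156 [  0.36   3.21   0.22 -15.62]
160 [  0.58   3.92   0.22 -19.62]
peg scene 103.5 150.5 134
peg scene 105.5 271.0 158
peg side 104.9 30.7 155
peg side 106.5 151.4 129
```

Call:
arm_command(
  series=[0,0,0.9,0.1,-3,0,0.1,1.6,0.1,-7,0,0.2,2.3,0.1,-11,0,0.3,3.0,0.1,-15,0,0.5,3.7,0.1,-18.5],
)

```text
clock: 3.22
eef_pos: [451.5, -14.7, 52.3]
tool_rot: [-3.14, -0.003, -0.367]
force: [1.4, 1.4, 0.5]
width: 0.1
gripper_force: 1.1
```

Run:
```python
from h import *
rep();arc([164,168,172,176,180]);peg()
```

```text
[451.5 -14.7  52.3] [1.4 1.4 0.5] 106.00324881371023 158.24963251676903 -21.040926431553967
164 [ 0.04  1.06  0.03 -5.04]
168 [ 0.13  1.8   0.03 -9.04]
172 [  0.27   2.52   0.03 -13.04]
176 [  0.46   3.24   0.03 -17.04]
180 [  0.71   3.94   0.03 -21.04]
peg scene 106.1 49.4 56
peg scene 103.5 170.3 138
peg scene 106.3 290.2 139
peg side 104.6 290.8 137
peg side 104.3 51.7 147
peg side 109.1 172.6 32
```

Call:
arm_command(
  series=[0,0,1.0,0,-4.5,0,0.1,1.7,0,-8.5,0,0.3,2.4,0,-12.5,0,0.4,3.1,0,-16.5,0,0.7,3.8,0,-20.5],
)

```text
clock: 3.73
eef_pos: [442.8, -52.3, 51.7]
tool_rot: [-3.141, 0.0, -0.011]
force: [-1.2, 2.5, 1.1]
width: -0.0
gripper_force: 1.1
```

Run:
```python
from h import *
rep();arc([184,188,192,196,200]);peg()
```

```text
[442.8 -52.3  51.7] [-1.2  2.5  1.1] 107.25722822186287 179.06667606743468 -0.6519259926001649
184 [ 0.16  0.91 -0.03 -4.65]
188 [ 0.25  1.65 -0.03 -8.65]
192 [  0.38   2.37  -0.03 -12.65]
196 [  0.57   3.09  -0.03 -16.65]
200 [  0.81   3.79  -0.03 -20.65]
peg scene 107.7 69.0 27
peg scene 106.9 310.6 143
peg scene 104.1 191.1 133
peg side 104.5 72.3 149
```

Call:
arm_command(
  series=[0,0.1,0.9,0,-4.5,0,0.2,1.6,0,-8.5,0,0.3,2.3,0,-12.5,0,0.5,3.0,0,-16.5,0,0.8,3.7,0,-20.5],
)

```text
clock: 4.25
eef_pos: [448.9, -89.4, 51.3]
tool_rot: [-3.14, 0.003, 0.344]
force: [-1.3, 1.6, 0.4]
width: -0.0
gripper_force: 1.0
```

Run:
```python
from h import *
rep();arc([204,208,211,213,215]);peg()
```

```text
[448.9 -89.4  51.3] [-1.3  1.6  0.4] 107.08245947320464 199.2790680121657 19.735089050467085
204 [ 0.14  0.87 -0.07 -4.26]
208 [ 0.22  1.61 -0.07 -8.26]
211 [  0.31   2.16  -0.07 -11.26]
213 [  0.39   2.52  -0.07 -13.26]
215 [  0.48   2.88  -0.07 -15.26]
peg scene 106.9 330.5 143
peg scene 104.4 211.0 145
peg side 105.0 92.4 159
```

Call:
arm_command(
  series=[0,0.1,0.9,0,-4.3,0,0.2,1.6,0,-8.3,0,0.3,2.3,0,-12,0,0.4,2.8,0,-14.5,0,0.5,3.1,0,-16],
)

```text
clock: 4.77
eef_pos: [465.2, -117.2, 51.3]
tool_rot: [-3.141, 0.0, 0.621]
force: [-0.3, 0.9, 0.5]
width: -0.2
gripper_force: 0.7
```

Run:
```python
from h import *
rep();arc([218,219,220,221,222]);peg("c")
p,d,m=cam("wrist");cv2.imwrite("pics/w2.png",p[...,::-1])
```

```text
[ 465.2 -117.2   51.3] [-0.3  0.9  0.5] 105.77381515289392 216.6948545544822 35.58676937660164
218 [-0.02  0.24 -0.07 -2.41]
219 [-0.01  0.43 -0.07 -3.41]
220 [ 0.01  0.61 -0.07 -4.41]
221 [ 0.02  0.8  -0.07 -5.41]
222 [ 0.04  0.98 -0.07 -6.41]
peg scene 104.5 107.4 108
peg scene 106.3 347.6 143
peg scene 104.7 229.0 134
peg side 104.9 348.3 146
peg side 101.4 229.3 42
peg side 105.3 108.7 160
```

View pics/cscene.png

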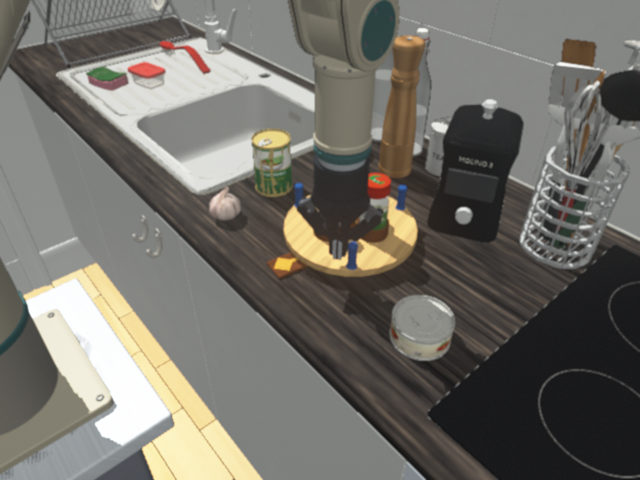

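The scene view shows the fingers at (337,245) just behind the peg at (352,255), with everything upright and about 4–5° left to turn. I'll do a small push, then back off.

Call:
arm_command(
  series=[0,0,0.2,0,-2,0,0,0.4,0,-3,0,0,0.55,0,-4,0,0,0.65,0,-4,0,0,0.65,0,-4],
)

```text
clock: 5.33
eef_pos: [469.8, -123.0, 51.4]
tool_rot: [3.141, -0.001, 0.692]
force: [-0.1, 1.3, -0.1]
width: 0.4
gripper_force: 0.3
```

Call:
arm_command(
  series=[0,-0.5,-1,0,0,0,-2,-2,0,0,0,-4,-2,0,0,0,-6,-2,-2,0,0,-7,-2,-4,0],
)

```text
clock: 5.75
eef_pos: [399.3, -153.5, 91.0]
tool_rot: [-3.138, 0.004, 0.691]
force: [0.4, -0.1, 0.5]
width: -0.0
gripper_force: 0.0
```

Run:
```python
from h import *
rep();print(to(390,-45,230,-7));peg("d")
```

```text
[ 399.3 -153.5   91. ] [ 0.4 -0.1  0.5] 180.58558676579534 213.42917216129638 39.56856326381747
[  6.19  -8.95 -13.9   46.57]
peg scene 106.4 351.6 140
peg scene 104.8 232.6 160
peg side 104.3 351.8 148
peg side 105.1 231.7 140
peg side 105.3 112.2 164
```

Call:
arm_command(
  series=[0,6.2,-8.9,-14,46.5,0,6.2,-8.9,-14,46.5,0,6.2,-8.9,-14,46.5,0,6.2,-8.9,-14,46.5,0,6.2,-8.9,-14,46.5],
)

```text
clock: 6.27
eef_pos: [396.2, -40.1, 235.3]
tool_rot: [-3.141, -0.008, 0.066]
force: [0.6, -0.9, 0.1]
width: 0.1
gripper_force: 0.0
```

Call:
arm_command(
  series=[0,0,0,-2,10.5,0,0,0,-2,10.5,0,0,0,-2,10.5,0,0,0,-2,10.5,0,0,0,-2,10.5],
)

```text
clock: 6.68
eef_pos: [393.3, -44.1, 250.8]
tool_rot: [-3.141, 0.001, -0.114]
force: [0.4, -0.1, 0.6]
width: 0.1
gripper_force: 0.0
```

Run:
```python
from h import *
rep();
p,d,m=cam("wrist");cv2.imwrite("pics/w3.png",p[...,::-1])
np.savez("wrist",p=p,d=d,**{k:np.array(v) for k,v in m.items()})
```

```text
[393.3 -44.1 250.8] [ 0.4 -0.1  0.6] 157.01192727771806 176.3900287696344 -6.542156276471282
```

View pics/w3.png

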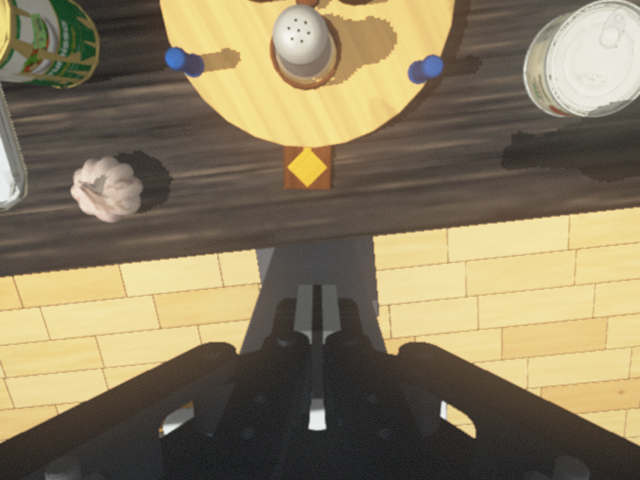

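Wrist view: the pointer diamond is at (307,167), shaker cap at (303,35), pegs at (183,62) and (427,69), nearly symmetric about the tongue. Everything is upright and the tins and garlic look undisturbed. I'll measure the residual in this one view.

Run:
```python
from h import *
z=np.load("wrist.npz");K,R,t=z["mtx"],z["R"],z["t"];h=cv2.cvtColor(z["p"],cv2.COLOR_RGB2HSV);d=z["d"];P=pts(d,z)
def ray(u,v,zz):
    o=-R.T@t;r=R.T@np.linalg.inv(K)@np.array([u,v,1.]);return (o+r*(zz-o[2])/r[2])[:2]
ang=lambda v:np.degrees(np.arctan2(v[1],v[0]))%360
N,L,S,Ce=cv2.connectedComponentsWithStats(cv2.inRange(h,(95,110,40),(130,255,255)));pg=[]
for i in range(1,N):
    if S[i,4]<60: continue
    k=(L==i)&(P[...,2]>74)&(P[...,2]<82);v,u=np.nonzero(k);pg.append(ray(u.mean(),v.mean(),78));q=P[k];print("peg",pg[-1],q.mean(0),k.sum())
a,b=pg;print("dist",np.linalg.norm(a-b),"(181.9)");n=(b-a)/np.linalg.norm(b-a);n=np.array([-n[1],n[0]]);n*=np.sign(-n[0])
ax=(a+b)/2-52.5*n;print("axis",ax,"seat angle from pegs",ang(n))
k=cv2.inRange(h,(18,170,150),(32,255,255));k[:140]=0;k[200:]=0;k[:,:280]=0;k[:,335:]=0
c,_=cv2.findContours(k,cv2.RETR_EXTERNAL,cv2.CHAIN_APPROX_NONE);c=max(c,key=cv2.contourArea)[:,0]
w=np.array([ray(u,v,7) for u,v in c],np.float32);r=cv2.minAreaRect(w);M=cv2.moments(w);cm=np.array([M['m10'],M['m01']])/M['m00']
print("diamond",r,cm);
for A in(C,ax): print("front angle",ang(cm-A),np.linalg.norm(cm-A),"tip",ang(w[np.hypot(*(w-A).T).argmax()]-A),np.hypot(*(w-A).T).max())
m=(P[...,2]>26)&(P[...,2]<37)&(h[...,1]>50)&(d>0);m=cv2.morphologyEx(m.astype(np.uint8),cv2.MORPH_OPEN,np.ones((5,5)))
ys,xs=np.nonzero(m[:150,150:470]);q=np.array([[x+150,ys[xs==x].max()] for x in range(25,300) if (xs==x).any()])
q=np.array([ray(u,v,32) for u,v in q])
from scipy.optimize import least_squares
f=least_squares(lambda c:np.hypot(*(q-c).T)-115,C,loss="soft_l1");print("tray axis",f.x,np.abs(f.fun).mean(),"front",ang(cm-f.x),np.linalg.norm(cm-f.x))
mask=cv2.inRange(h,(5,90,30),(20,255,150));mask[:145]=0;mask[195:]=0;mask[:,:278]=0;mask[:,340:]=0;mask|=k
c,_=cv2.findContours(mask,cv2.RETR_EXTERNAL,cv2.CHAIN_APPROX_NONE);c=max(c,key=cv2.contourArea)[:,0]
w=np.array([ray(u,v,6) for u,v in c],np.float32);w2=w
for s in (-1,1):
    e=[ (c[c[:,1]==y][:,0].min() if s<0 else c[c[:,1]==y][:,0].max(),y) for y in range(155,184)]
    e=np.array([ray(u,v,6) for u,v in e],np.float32);l=cv2.fitLine(e,cv2.DIST_HUBER,0,.01,.01).ravel();l[:2]*=-np.sign(l[0]);print("edge",ang(l[:2]),l[2:])
```

```text
peg [509.71199701  44.40309736] [509.92418962  44.83529517  76.56509626] 325
peg [ 484.25108396 -134.4272936 ] [ 484.34365886 -134.78115023   76.67377305] 253
dist 180.63379203611956 (181.9)
axis [548.95739406 -52.41214172] seat angle from pegs 171.8969917815322
diamond ((417.34954833984375, -36.01319122314453), (27.58912467956543, 27.668392181396484), 38.071590423583984) [416.57905517 -35.92417855]
front angle 172.28456453633942 134.63983006678905 tip 172.3822339417418 152.513490868981
front angle 172.90026875366806 133.40119015831021 tip 172.92598654279595 151.2764063601746
tray axis [550.66454257 -52.53293345] 1.3180005237235204 front 172.93891506850866 135.11020935385858
edge 172.20203 [412.5844   -13.153604]
edge 165.4245 [413.92392  -60.697166]
```

Run:
```python
from h import *
z=np.load("wrist.npz");R,t=z["R"],z["t"];h=cv2.cvtColor(z["p"],cv2.COLOR_RGB2HSV);P=pts(z["d"],z)
A=np.array([549.5,-53.]);ang=lambda v:np.degrees(np.arctan2(v[1],v[0]))%360
for lo in(100,105,110,114):
    k=(P[...,2]>lo)&(P[...,2]<126)&(h[...,1]<70)&(np.hypot(P[...,0]-507,P[...,1]+47)<35)
    q=P[k][:,:2].astype(np.float32);(c,r)=cv2.minEnclosingCircle(q);print(lo,len(q),c,r,ang(np.array(c)-A),np.hypot(*(c-A)),ang(q.mean(0)-A),P[k][:,2].max())
```

```text
100 2617 (509.4704284667969, -44.71745681762695) 17.16006088256836 168.30985824849745 40.87746468042875 169.12041247509183 122.4559067442127
105 2583 (509.4788513183594, -44.710166931152344) 17.1567440032959 168.29745819794684 40.87069456355428 169.03136707254606 122.4559067442127
110 2419 (509.2942810058594, -45.04878234863281) 16.78485107421875 168.81334213088843 40.98440803494926 168.92509021940407 122.4559067442127
114 1921 (509.3004150390625, -44.778873443603516) 15.128497123718262 168.44194293445358 41.03161650347108 168.55283317895368 122.4559067442127
```

Run:
```python
from h import *
print(to(410,-145,100,40))
```

```text
[  2.82   9.82  15.07 -46.58]
```

Call:
arm_command(
  series=[0,2.8,9.8,15,-46.5,0,2.8,9.8,15,-46.5,0,2.8,9.8,15,-46.5,0,2.8,9.8,15,-46.5,0,2.8,9.8,15,-46.5],
)

```text
clock: 7.15
eef_pos: [407.8, -147.2, 97.0]
tool_rot: [-3.137, 0.004, 0.512]
force: [0.1, 0.3, -1.0]
width: -0.3
gripper_force: 0.0
```

Call:
arm_command(
  series=[0,0,0,0,-10.8,0,0,0,0,-10.8,0,0,0,0,-10.8,0,0,0,0,-10.8,0,0,0,0,-10.8],
)

```text
clock: 7.57
eef_pos: [410.0, -144.8, 101.3]
tool_rot: [-3.141, -0.0, 0.696]
force: [0.7, 0.2, 0.6]
width: 0.1
gripper_force: 0.0
```

Run:
```python
from h import *
rep();print(to(*(polar(130,207)),52,40));arc([213,217,220.7,223.2])
```

```text
[ 410.  -144.8  101.3] [0.7 0.2 0.6] 166.89908392060985 212.95266215043765 39.870723876001726
[ 3.9  -0.89  4.93 -0.13]
213 [6.04 0.74 4.93 6.87]
217 [5.98 1.48 4.93 2.87]
220.7 [ 5.97  2.16  4.93 -0.83]
223.2 [ 5.99  2.63  4.93 -3.33]
```

Call:
arm_command(
  series=[0,2,-0.9,3,0,0,3.9,-0.9,4.9,0,0,5,-0.2,4.9,0,0,6.0,0.7,4.9,0,0,6.0,0.9,4.9,0],
)

```text
clock: 7.98
eef_pos: [465.1, -112.0, 52.5]
tool_rot: [3.139, -0.003, 0.699]
force: [0.8, 0.1, 0.6]
width: 0.0
gripper_force: 0.0
```

Run:
```python
from h import *
rep();arc([217,220.7,222,223.2])
```

```text
[ 465.1 -112.    52.5] [0.8 0.1 0.6] 102.79679713752938 214.3366473757741 40.04979481035983
217 [-0.36  0.46  0.05  3.05]
220.7 [-0.37  1.14  0.05 -0.65]
222 [-0.37  1.38  0.05 -1.95]
223.2 [-0.36  1.61  0.05 -3.15]
```

Call:
arm_command(
  series=[0,-0.1,0.6,0,0,0,-0.1,1.0,0,-1,0,-0.1,1.3,0,-2,0,-0.1,1.5,0,-3,0,-0.1,1.65,0,-3],
)

```text
clock: 8.4
eef_pos: [470.8, -127.0, 52.5]
tool_rot: [-3.141, 0.001, 0.75]
force: [-1.4, 0.7, 1.2]
width: 0.6
gripper_force: 0.6
```

Call:
arm_command(
  series=[0,-0.1,0,0,0,0,-0.1,-0.4,0,0,0,-1,-1.5,0,0,0,-4,-2,0,0,0,-7,-2,-4,0],
)

```text
clock: 8.82
eef_pos: [405.9, -154.0, 82.2]
tool_rot: [-3.132, 0.005, 0.754]
force: [0.2, -1.6, 0.2]
width: 0.2
gripper_force: 0.0
```

Run:
```python
from h import *
rep();peg("e");print(to(393,-44,250,-6.5))
```

```text
[ 405.9 -154.    82.2] [ 0.2 -1.6  0.2] 175.43075355176248 214.76089544025803 43.186443803359566
peg scene 106.4 353.6 141
peg scene 106.3 113.8 83
peg scene 104.9 234.8 137
peg side 105.3 233.6 137
peg side 104.7 353.9 148
peg side 105.6 114.2 160
[  6.8   -9.46 -16.24  49.09]
```

Call:
arm_command(
  series=[0,6.8,-9.5,-16,49,0,6.8,-9.5,-16,49,0,6.8,-9.5,-16,49,0,6.8,-9.5,-16,49,0,6.8,-9.5,-16,49],
)

```text
clock: 9.33
eef_pos: [395.9, -37.6, 248.2]
tool_rot: [-3.141, -0.004, 0.121]
force: [0.1, -0.3, -0.1]
width: -0.1
gripper_force: 0.0
```

Call:
arm_command(
  series=[0,0,0,-2,13,0,0,0,-2,13,0,0,0,-2,13,0,0,0,-2,13,0,0,0,-2,13],
)

```text
clock: 9.75
eef_pos: [395.0, -40.1, 265.1]
tool_rot: [-3.142, 0.001, -0.099]
force: [-0.1, -0.3, -0.1]
width: -0.2
gripper_force: 0.0
```

Run:
```python
from h import *
p,d,z=cam("wrist");cv2.imwrite("pics/w4.png",p[...,::-1]);h=cv2.cvtColor(p,cv2.COLOR_RGB2HSV);P=pts(d,z)
A=np.array([549.5,-53.]);ang=lambda v:np.degrees(np.arctan2(v[1],v[0]))%360
k=(P[...,2]>110)&(P[...,2]<126)&(h[...,1]<70)&(np.hypot(P[...,0]-507,P[...,1]+47)<35)
q=P[k][:,:2];print("shaker",q.mean(0),ang(q.mean(0)-A))
k=(h[...,0]>18)&(h[...,0]<32)&(h[...,1]>170)&(np.hypot(P[...,0]-417,P[...,1]+36)<25)&(P[...,2]>0)&(P[...,2]<14)
q=P[k][:,:2];print("pointer",q.mean(0),ang(q.mean(0)-A))
```

```text
shaker [508.28344982 -46.27941567] 170.7391086832878
pointer [416.58332004 -35.87647049] 172.65907326855242
```

View pics/w4.png

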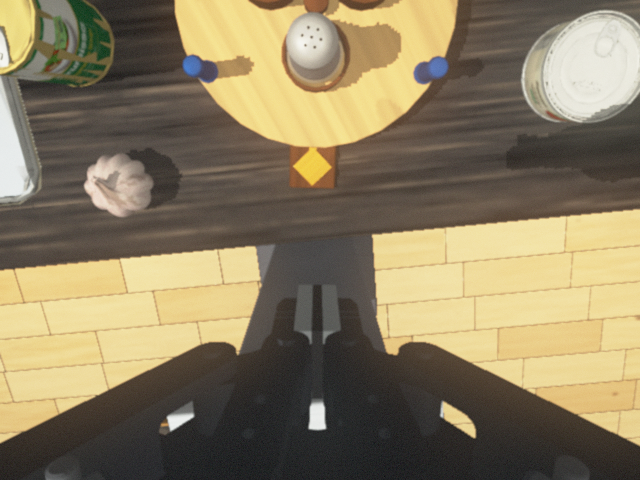

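The wrist view shows the shaker cap at (314,40) directly in line with the pointer at (313,167). The pegs are symmetric and nothing touches. The shaker is within about 2° of the pointer and the tray about 1°, on opposite sides. I'm handing the job in.

```bash
python3 -c "
from cell import workorder
print(workorder.finish_job())"
```

```text
the job is handed in; nothing more can be done
None
```

The job is handed in: the shaker stands at the front within about 2° of the brass pointer, the carousel is at rest with the arm clear, and in the last view the jars were upright and the tins and garlic looked undisturbed.

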